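Cover the sample jars

ROBOT

A 6-joint arm with a two-finger parallel gripper is mounted at the origin on the work surface. World frame = base frame: x ahead of the robot, y to its left, z up, the work surface at z = 0. Lengths are in m, angles in rad, forces in N, time in s.
With the tool pointing down it reaches from about 0.375 to 0.975 m from the base axis. Payload 3.8 kg.
Tool frame: the origin (TCP) lies at the very end of the fingers, on their centre line; the grasp point (between the pads) lies behind it (bot.tcp_to_grasp is the y of the grasp point in the tool frame, in m); y points along the fingers, z is the direction in which the jaws open and shut, and the axes are right-handed (so a half turn about y gives the same grasp; the last joint's range is limited). The gripper opens to 85 mm and grips with 20 to 120 N. Pads are 22 mm wide; open, the fingers measure 114 mm over their backs; the gripper's body (76 mm by 85 mm) begins 54 mm behind the grasp point. The pads swing forward as they close: fully open they stand 13 mm farther back than shut.
Start: joints at [1.21, 0.264, 1.604, -0, 1.274, -0.037], TCP at [0.215, 0.64, 0.231] pointing down, gripper open.
Joint ranges: [-2.63, 2.63], [-0.94, 2.18], [0.31, 2.57], [-1.31, 4.45], [0, 2.66], [-2.55, 2.55]. Speed limits (rad/s): [2.57, 2.57, 3.14, 3.14, 3.14, 3.14].

INTERFACE

Orientations are given as a rotation vector (axis times angle).
In Python, from workcell import bot, optics, workorder gives the robot as it stands.
- The arm moves only by the shell command python3 -m handwheel 'ROWS' [FORCE]. ROWS is JSON, a list of rows, each a list of 7 numbers: the shift along the tool's x, y, z in m, then the turn, a rotation vector about the tool's x, y, z in rad, then the opening, from 0 (shut) to 1 (fully open). A call has 1 to 8 rows; each row shifts and turns the commanded pose from where the row before left it, along the tool's axes as they then stand; what a row does not reach is not made up. A row lasts 1/8 s, in which the tool goes at most 62.5 mm and 10.7 degrees, less where a joint would pass 70% of its speed; a pose out of reach is approached as far as the arm can. A call with a gripper value outside its range is refused whole. The fingers move at their own pace and stop on an object; FORCE is the grip in N (left out, the last holds). Time passes only in rows, so rows that do not move let the fingers close. It gives the time, the measured TCP pose, the force and the opening at its end, in the units of the state.
- bot.read_state(): the state, without advancing time (a new reading comes with each control period).
- optics.read_camera(name): name is "scene" or "top" or "wrist"; returns a dict with "image" (480x640x3 uint8, red, green, blue), "z_map" (480x640 float32, m along the optical axis (not along the pixel's ray), 0 where there is no reading), "mtx" (3x3 intrinsics, pixels), "dist" ([k1, k2, p1, p2, k3] as OpenCV has them; the pictures are not rectified), "world_from_camera" (4x4, takes a point from camera to world coordinates); the wrist camera has in their place "hand_eye" (4x4, takes a point from camera to tool coordinates, whose origin is the TCP and whose axes are the tool frame's). Camera axes: x right, y down, z forward; pixel columns grow to the right and rows downward; lengths in m; the calibration is good to about 2 mm. A picture is of the moment at which its call begins: read the wrist's pose just before it.
- workorder.finish_job(): hands the job in, once; it reports no verdict.
The state is a dict: "time": time; "q": joint angles; "joint_vel": joint speeds; "joint_torque": joint torques, N m; "tool_pos": TCP position; "tcp_rot": TCP orientation; "wrist_force": force on the tool from outside, world axes, zero at the start; "torque": the same for the moment, N m; "width": opening from 0.0 (shut) to 1.0 (fully open).
Only numpy, scipy, OpenCV 4.12 (cv2) and the standard library are available. Lean on these libraries where they do the work, as an engineer would, in place of code of your own. Each camera call takes 0.05 s, during which the arm holds its last target.

TASK

The lesson is over: put each of the four black lids on the white sample jar that it fits, knob up and properly seated, so that every jar is closed with its own size of lid. Leave the jars standing about where they are, and do not disturb the flask or the tealight.

Things in the scene. Friction and masses are not known exactly. Their poses are not given: they have to be found in the camera images.
- jar_small: open straight-sided white porcelain jar, 44 mm outside diameter, 36 mm mouth, 50 mm high, with pebble-like mineral samples inside; loose, upright on the table; origin at the centre of its underside, z up, mouth rim 50 mm above the origin
- jar_medium: open straight-sided white porcelain jar, 62 mm outside diameter, 54 mm mouth, 50 mm high, with pebble-like mineral samples inside; loose, upright on the table; origin at the centre of its underside, z up, mouth rim 50 mm above the origin
- jar_large: open straight-sided white porcelain jar, 80 mm outside diameter, 72 mm mouth, 50 mm high, with pebble-like mineral samples inside; loose, upright on the table; origin at the centre of its underside, z up, mouth rim 50 mm above the origin
- jar_largest: open straight-sided white porcelain jar, 98 mm outside diameter, 90 mm mouth, 50 mm high, with pebble-like mineral samples inside; loose, upright on the table; origin at the centre of its underside, z up, mouth rim 50 mm above the origin
- lid_small: round flat black plastic lid of 46 mm diameter that fits the 44 mm jar; upright steel knob on top, 16 mm diameter and 28 mm tall; lying loose on the table, knob up; origin at the centre of the underside, z up: tapered plug from 0 to 8 mm (18 mm wide at the bottom, 30 mm at the top, 3 mm free all round in its mouth), lid plate from 8 to 14 mm, knob from 14 to 42 mm; seated, the plate rests on the rim and the lid's origin is 42 mm above the jar's
- lid_medium: round flat black plastic lid of 64 mm diameter that fits the 62 mm jar; upright steel knob on top, 16 mm diameter and 28 mm tall; lying loose on the table, knob up; origin at the centre of the underside, z up: tapered plug from 0 to 8 mm (36 mm wide at the bottom, 48 mm at the top, 3 mm free all round in its mouth), lid plate from 8 to 14 mm, knob from 14 to 42 mm; seated, the plate rests on the rim and the lid's origin is 42 mm above the jar's
- lid_large: round flat black plastic lid of 82 mm diameter that fits the 80 mm jar; upright steel knob on top, 16 mm diameter and 28 mm tall; lying loose on the table, knob up; origin at the centre of the underside, z up: tapered plug from 0 to 8 mm (54 mm wide at the bottom, 66 mm at the top, 3 mm free all round in its mouth), lid plate from 8 to 14 mm, knob from 14 to 42 mm; seated, the plate rests on the rim and the lid's origin is 42 mm above the jar's
- lid_largest: round flat black plastic lid of 100 mm diameter that fits the 98 mm jar; upright steel knob on top, 16 mm diameter and 28 mm tall; lying loose on the table, knob up; origin at the centre of the underside, z up: tapered plug from 0 to 8 mm (72 mm wide at the bottom, 84 mm at the top, 3 mm free all round in its mouth), lid plate from 8 to 14 mm, knob from 14 to 42 mm; seated, the plate rests on the rim and the lid's origin is 42 mm above the jar's
- flask: bystander: conical green-glass flask, 68 mm wide, 105 mm high, to the robot's right; origin at the centre of its underside
- tealight: bystander: aluminium tealight with white top, 38 mm wide, 16 mm high, to the robot's left; origin at the centre of its underside
Mind the look-alikes: they are no part of the job. Leave any green or purple look-alike of the lid_medium alone. What is shaped like the lid_small but purple is not meant.

How it is judged:
At the end, for the whole second after the job is handed in: Each lid sits on the jar of its own size: centred within 8 mm, its origin 38 to 45.5 mm above the jar's underside (plate on the rim), lid and jar upright within 0.09 rad and at rest (below 20 mm/s); every jar within 40 mm of its start, flask and tealight within 30 mm of theirs (horizontal distance between lid_small and jar_small below 0.008 m and z of lid_small in the frame of jar_small between 0.038 and 0.0455 m and angle between each of lid_small, jar_small, lid_medium, jar_medium, lid_large, jar_large, lid_largest, jar_largest's own z axis and vertical below 0.09 rad and distance of each of jar_small, jar_medium, jar_large, jar_largest from where it was at the start of the episode below 0.04 m and linear speed of each of lid_small, jar_small, lid_medium, jar_medium, lid_large, jar_large, lid_largest, jar_largest below 0.02 m/s and horizontal distance between lid_medium and jar_medium below 0.008 m and z of lid_medium in the frame of jar_medium between 0.038 and 0.0455 m and horizontal distance between lid_large and jar_large below 0.008 m and z of lid_large in the frame of jar_large between 0.038 and 0.0455 m and horizontal distance between lid_largest and jar_largest below 0.008 m and z of lid_largest in the frame of jar_largest between 0.038 and 0.0455 m and distance of each of flask, tealight from where it was at the start of the episode below 0.03 m); the robot touches nothing.
It fails at once if a jar is tipped over or pushed more than 40 mm from its place (angle between any of jar_small, jar_medium, jar_large, jar_largest's own z axis and vertical above 0.5 rad or distance of any of jar_small, jar_medium, jar_large, jar_largest from where it was at the start of the episode above 0.04 m).
It fails at once if the flask is moved more than 30 mm (distance of flask from where it was at the start of the episode above 0.03 m).
It fails at once if the tealight is moved more than 30 mm (distance of tealight from where it was at the start of the episode above 0.03 m).
It also fails if it takes over 136 s, if anything falls off the work surface, if the arm or the gripper's body presses on something with over 40 N, if the wrist force passes 120 N, or if a joint passes its speed limit or range.

## Working session

There is one attempt and no reset: what is moved stays moved. The work goes in short steps, Python scripts to look and compute and a shell command to move; the robot and the scene stay as the last step left them, time stands still between calls to the robot, and variables do not carry over. Pictures are saved under pics/ and viewed, and the job is handed in when it is done.

```bash
ls; mkdir -p pics
python3 - <<'E'
from workcell import bot, optics
import cv2, numpy as np
s=bot.read_state(); print(s, bot.tcp_to_grasp)
for n in ["scene","top","wrist"]:
    d=optics.read_camera(n); cv2.imwrite(f"pics/{n}0.png",d["image"][:,:,::-1]); print(n,d["mtx"],d["dist"],d.get("world_from_camera",d.get("hand_eye")))
    np.savez(f"{n}0.npz",**d)
E
```

```text
pics
{'time': 0.0, 'q': array([ 1.21008481e+00,  2.64755972e-01,  1.60534769e+00,  2.64723438e-05,
        1.27371085e+00, -3.69129836e-02]), 'joint_vel': array([ 9.13222980e-05, -5.55165383e-04, -1.15735764e-04, -1.06764676e-03,
       -1.22347677e-03, -4.97405224e-04]), 'joint_torque': array([-9.36014985e-04, -5.15103364e+01, -3.67319119e+01, -3.34418701e-05,
        1.26480989e-02, -2.09196662e-05]), 'tool_pos': array([0.21451186, 0.63924724, 0.22997434]), 'tcp_rot': array([-1.55799461,  0.2545573 , -0.25382619]), 'wrist_force': array([-0.74083299,  0.30076407, -1.0376261 ]), 'torque': array([0.05842843, 0.00900238, 0.00173175]), 'width': 1.0014235017358188} -0.0187
scene [[591.05342069   0.         321.5293651 ]
 [  0.         591.05342069 241.4365269 ]
 [  0.           0.           1.        ]] [0.01442645 0.         0.         0.         0.        ] [[-0.38624188  0.63026699 -0.67348402  1.44269255]
 [ 0.92238433  0.26781887 -0.27835266  0.3772584 ]
 [ 0.00493524 -0.72872256 -0.68479126  0.94465708]
 [ 0.          0.          0.          1.        ]]
top [[537.52209415   0.         319.95843738]
 [  0.         537.52209415 230.8294598 ]
 [  0.           0.           1.        ]] [-0.14707978  0.          0.          0.          0.        ] [[ 0.03007371 -0.99587201  0.08564172  0.46440868]
 [-0.99950831 -0.02920145  0.01141985 -0.00151413]
 [-0.00887185 -0.08594305 -0.99626055  1.3559482 ]
 [ 0.          0.          0.          1.        ]]
wrist [[355.69772487   0.         317.12116244]
 [  0.         355.69772487 236.23313914]
 [  0.           0.           1.        ]] [-0.06231563  0.          0.          0.          0.        ] [[ 6.08068433e-04  9.63519467e-01  2.67637567e-01 -6.69687094e-02]
 [-1.36143355e-04 -2.67637534e-01  9.63519658e-01 -1.42021749e-01]
 [ 9.99999806e-01 -6.22322965e-04 -3.15651634e-05  4.57571908e-04]
 [ 0.00000000e+00  0.00000000e+00  0.00000000e+00  1.00000000e+00]]
```

View pics/top0.png

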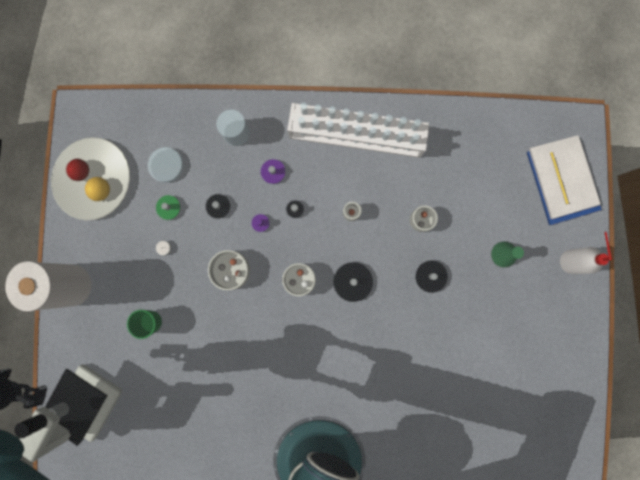

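View pics/scene0.png

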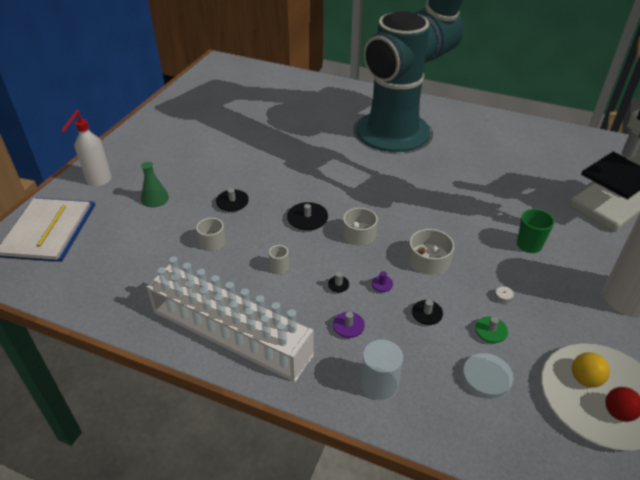

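View pics/wrist0.png

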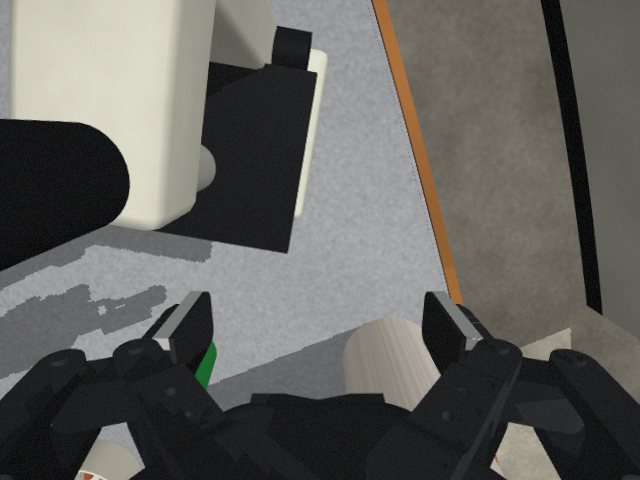

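The top view shows four black lids at (218,206), (295,209), (353,282) and (431,277). The white jars are at (352,211), (425,217), (298,280) and (228,270). Possible mistakes are the purple lids at (273,171) and (262,222), the green lid at (168,207), the green cup at (143,323), and the tealight at (163,247). I'll choose by black plates and measured diameter.

```bash
cat > h.py <<'E'
import cv2, numpy as np
from scipy.spatial.transform import Rotation as Ro
def rays(px,d,T):
    u=cv2.undistortPoints(np.asarray(px,float).reshape(-1,1,2),d["mtx"],d["dist"]).reshape(-1,2)
    r=np.c_[u,np.ones(len(u))]@T[:3,:3].T
    return T[:3,3],r
def plane(px,d,T,z):
    o,r=rays(px,d,T); return o+r*((z-o[2])/r[:,2])[:,None]
def cloud(d,T):
    v,u=np.mgrid[0:480,0:640]; px=np.c_[u.ravel(),v.ravel()]
    o,r=rays(px,d,T); return (o+r*d["z_map"].reshape(-1,1)).reshape(480,640,3)
def circ(P):
    A=np.c_[2*P[:,:2],np.ones(len(P))]; s=np.linalg.lstsq(A,(P[:,:2]**2).sum(1),rcond=None)[0]
    return s[0],s[1],np.sqrt(s[2]+s[0]**2+s[1]**2)
E
python3 - <<'E'
from h import *
for n,lids,jars in [("top",[(218,206),(295,209),(353,282),(431,277)],[(352,211),(425,217),(298,280),(228,270)]),
  ("scene",[(428,312),(339,284),(308,216),(233,200)],[(278,259),(210,234),(360,226),(431,251)])]:
    d=dict(np.load(n+"0.npz")); T=d["world_from_camera"]; im=d["image"]; C=cloud(d,T)
    mx=im.max(2).astype(int); hsv=cv2.cvtColor(im,cv2.COLOR_RGB2HSV)
    blk=((mx<60)).astype(np.uint8)
    nl,lab,st,ce=cv2.connectedComponentsWithStats(blk)
    for x,y in lids:
        w=lab[y-8:y+9,x-8:x+9]; w=w[w>0]; l=np.bincount(w).argmax()
        c=max(cv2.findContours((lab==l).astype(np.uint8),cv2.RETR_EXTERNAL,cv2.CHAIN_APPROX_NONE)[0],key=len)
        h=cv2.convexHull(c)
        P=plane(h,d,T,.013); 
        (cx,cy),(a,b),_=cv2.fitEllipse((P[:,:2]*1000).astype(np.float32)); print(n,"lid",(x,y),cx,cy,"d",a,b,st[l,4])
        z=C[y-10:y+10,x-10:x+10].reshape(-1,3); k=z[z[:,2]>.035]; print("   knob pts",len(k),k.mean(0) if len(k) else None, np.median(z[:,2]))
    for x,y in jars:
        w=C[max(0,y-40):y+40,x-40:x+40].reshape(-1,3); k=w[(w[:,2]>.044)&(w[:,2]<.056)]
        # keep the nearest cluster
        p0=plane([(x,y)],d,T,.05)[0]
        k=k[np.hypot(*(k[:,:2]-p0[:2]).T)<.065]
        (cx,cy),r=cv2.minEnclosingCircle((k[:,:2]*1000).astype(np.float32)); print(n,"jar",(x,y),"encl",cx,cy,2*r,"n",len(k),"zmed",np.median(k[:,2]), circ(k))
E
```

```text
top lid (218, 206) 636.1505737304688 274.7737121582031 d 56.315879821777344 57.6098747253418 323
   knob pts 32 [0.60919946 0.23219376 0.24685659] 0.014338853845371702
top lid (295, 209) 633.8707885742188 78.65019226074219 d 37.891971588134766 38.14122772216797 114
   knob pts 35 [0.62031511 0.07379332 0.15353286] 0.01234468671009481
top lid (353, 282) 455.6498107910156 -72.14157104492188 d 92.60173797607422 93.99225616455078 1044
   knob pts 33 [ 0.4563089  -0.07039426  0.04286656] 0.014520480349781484
top lid (431, 277) 474.4112548828125 -268.78717041015625 d 75.06137084960938 76.79065704345703 648
   knob pts 36 [ 0.47386537 -0.2536185   0.11507967] 0.01461291841929313
top jar (352, 211) encl 631.1171875 -61.851524353027344 43.73350524902344 n 87 zmed 0.05022213256808472 (np.float64(0.6307454737226534), np.float64(-0.0618952727526455), np.float64(0.01982696760931144))
top jar (425, 217) encl 618.5953369140625 -242.2969512939453 64.5450668334961 n 134 zmed 0.0497330760284721 (np.float64(0.6177570578004141), np.float64(-0.242302961865181), np.float64(0.029196695783894448))
top jar (
[... 1248 characters left out ...]
loat64(-0.060515940788222644), np.float64(0.020046366756841457))
scene jar (210, 234) encl 613.7845458984375 -239.78811645507812 70.67501068115234 n 179 zmed 0.04808434005087925 (np.float64(0.6159096532368262), np.float64(-0.23952870830997441), np.float64(0.028670249511946168))
scene jar (360, 226) encl 458.15240478515625 65.0270004272461 83.18375396728516 n 204 zmed 0.04866204754107112 (np.float64(0.45744622194724954), np.float64(0.06543128157767067), np.float64(0.03760445860096473))
scene jar (431, 251) encl 477.03912353515625 240.3193359375 100.31204986572266 n 231 zmed 0.048913818641679985 (np.float64(0.47550003406683317), np.float64(0.2394216187931889), np.float64(0.046489041262489414))
```

Run:
```python
from h import *
from workcell import bot
R=Ro.from_rotvec(bot.read_state()["tcp_rot"]).as_matrix(); print(R.round(3))
d=dict(np.load("top0.npz")); im=d["image"][150:330,130:480,::-1]
cv2.imwrite("pics/crop0.png",cv2.resize(im,None,fx=2.2,fy=2.2,interpolation=cv2.INTER_CUBIC))
```

```text
[[ 0.948 -0.001  0.318]
 [-0.318 -0.002  0.948]
 [-0.    -1.    -0.002]]
```

View pics/crop0.png

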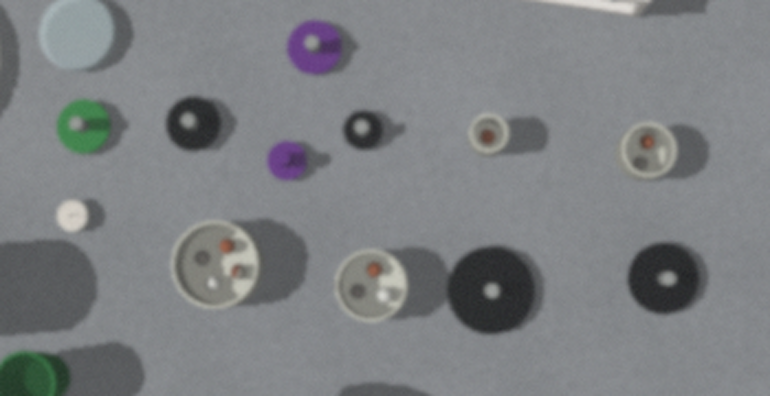

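The crop confirms four black plates with steel knobs. The purple and green ones stay untouched. From the measured diameters, the assignment is:

| Pair | Lid (m) | Jar (m) |
|---|---|---|
| medium | (.636, .275) | (.617, -.241) |
| small | (.634, .080) | (.630, -.061) |
| largest | (.456, -.071) | (.475, .238) |
| large | (.474, -.267) | (.458, .064) |

First I square up the tool and go above lid_medium.

```bash
python3 -m handwheel '[[0,0,0,0,-0.1615,0,0.6],[0,0,0,0,-0.1615,0,0.6],[0,0,-0.05,0,0,0,0.5],[0,0,-0.05,0,0,0,0.5],[0,0,-0.05,0,0,0,0.5],[0,0,-0.05,0,0,0,0.5],[0,0,-0.05,0,0,0,0.5],[0,0,-0.05,0,0,0,0.5]]' 40
```

```text
time: 1.15
tool_pos: [0.2142, 0.3382, 0.231]
tcp_rot: [-1.571, 0.0, -0.0]
wrist_force: [0.9, -1.2, 0.1]
width: 0.502
```

```bash
python3 -m handwheel '[[0.05,0,-0.01,0,0,0,0.5],[0.05,0,-0.01,0,0,0,0.5],[0.05,0,-0.01,0,0,0,0.5],[0.05,0,-0.01,0,0,0,0.5],[0.05,0,-0.01,0,0,0,0.5],[0.05,0,-0.01,0,0,0,0.5],[0.05,0,0,0,0,0,0.5],[0.05,0,0,0,0,0,0.5]]'
```

```text
time: 2.15
tool_pos: [0.6159, 0.2791, 0.2307]
tcp_rot: [-1.571, 0.002, -0.001]
wrist_force: [0.0, 0.0, 1.2]
width: 0.495
```

```bash
cat > wm.py <<'E'
import sys
from h import *
from workcell import bot, optics
def shot(name):
    s=bot.read_state(); d=optics.read_camera("wrist")
    W=np.eye(4); W[:3,:3]=Ro.from_rotvec(s["tcp_rot"]).as_matrix(); W[:3,3]=s["tool_pos"]
    T=W@d["hand_eye"]; cv2.imwrite(f"pics/{name}.png",d["image"][:,:,::-1]); return s,d,T
def lid(name,x,y,diam,zt=.014,zk=.042):
    s,d,T=shot(name); C=cloud(d,T); im=d["image"]; p=s["tool_pos"]
    near=np.hypot(C[...,0]-x,C[...,1]-y)
    k=(near<.025)&(abs(C[...,2]-zk)<.004)&(d["z_map"]>0)
    kp=C[k]; c=cv2.minEnclosingCircle((kp[:,:2]*1000).astype(np.float32)) if len(kp)>3 else None
    print("knob n",len(kp),"zmed",np.median(kp[:,2]),"mean",kp.mean(0).round(4),"encl",c)
    # black plate outline
    b=((im.max(2)<60)&(near<diam/2+.02)&(C[...,2]<zt+.012)).astype(np.uint8)
    n,lab,st,_=cv2.connectedComponentsWithStats(b); l=1+st[1:,4].argmax()
    h=cv2.convexHull(max(cv2.findContours((lab==l).astype(np.uint8),cv2.RETR_EXTERNAL,cv2.CHAIN_APPROX_NONE)[0],key=len))
    P=plane(h,d,T,zt); print("plate",cv2.fitEllipse((P[:,:2]*1000).astype(np.float32)))
    print("tcp",p.round(4),"gripper w",s["width"])
def jar(name,x,y,diam):
    s,d,T=shot(name); C=cloud(d,T)
    near=np.hypot(C[...,0]-x,C[...,1]-y)
    k=(near<diam/2+.015)&(abs(C[...,2]-.05)<.004)&(d["z_map"]>0); P=C[k]
    print("rim n",len(P),"zmed",np.median(P[:,2]),"circ",np.round(circ(P),4),"encl",cv2.minEnclosingCircle((P[:,:2]*1000).astype(np.float32)),"tcp",s["tool_pos"].round(4))
E
python3 -c "
from wm import *; lid('w1',.636,.275,.064)"
```

```text
knob n 207 zmed 0.04129853219337992 mean [0.6364 0.2771 0.0412] encl ((636.6478881835938, 276.99139404296875), 7.958029747009277)
plate ((640.5293579101562, 275.8788757324219), (55.64472961425781, 61.88603210449219), 175.670654296875)
tcp [0.6159 0.2791 0.2307] gripper w 0.49468303487109566
```

View pics/w1.png

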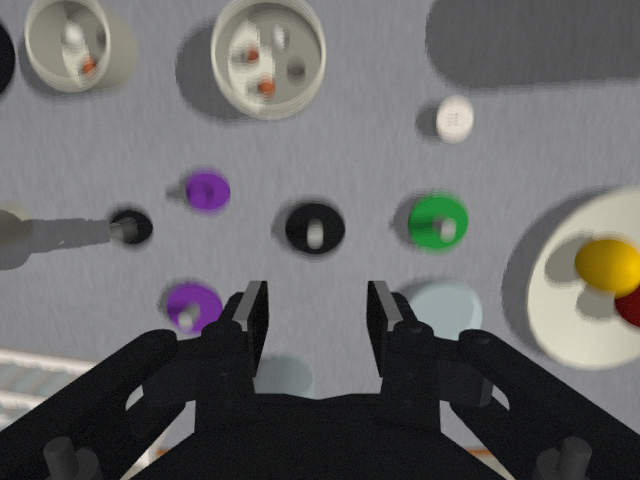

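The knob of the medium black lid is at pixel (315,233), measured at (.6366,.2770), radius 8 mm. Now descending on it.

```bash
python3 -m handwheel '[[0.0207,0.03,-0.0021,0,0,0,0.5],[0,0.045,0,0,0,0,0.5],[0,0.045,0,0,0,0,0.5],[0,0.045,0,0,0,0,0.5],[0,0.025,0,0,0,0,0.5],[0,0.015,0,0,0,0,0.5],[0,0.007,0,0,0,0,0.5],[0,0,0,0,0,0,0.5]]' 40
```

```text
time: 3.2
tool_pos: [0.6355, 0.2777, 0.0198]
tcp_rot: [-1.571, 0.0, -0.001]
wrist_force: [0.1, 0.3, 0.6]
width: 0.498
```

```bash
python3 -m handwheel '[[0,0,0,0,0,0,0.1],[0,0,0,0,0,0,0.05],[0,0,0,0,0,0,0.05],[0,0,0,0,0,0,0.05]]' 40
```

```text
time: 3.7
tool_pos: [0.6363, 0.2779, 0.0209]
tcp_rot: [-1.57, -0.001, -0.002]
wrist_force: [-0.5, -0.6, 6.0]
width: 0.167
```

```bash
python3 -m handwheel '[[0,-0.01,0,0,0,0,0.05],[0,-0.025,0,0,0,0,0.05],[0,-0.045,0,0,0,0,0.05],[0,-0.05,0,0,0,0,0.05],[0,-0.05,0,0,0,0,0.05],[0,0,-0.03,0,0,0,0.05],[0,0,-0.05,0,0,0,0.05],[0,0,-0.05,0,0,0,0.05]]' 40
```

```text
time: 4.7
tool_pos: [0.6345, 0.1465, 0.1994]
tcp_rot: [-1.571, -0.0, 0.0]
wrist_force: [0.6, -0.8, -0.8]
width: 0.166
```

```bash
python3 -m handwheel '[[0,0,-0.05,0,0,0,0.05],[0,0,-0.05,0,0,0,0.05],[0,0,-0.05,0,0,0,0.05],[0,0,-0.05,0,0,0,0.05],[0,0,-0.03,0,0,0,0.05],[0,0,0,0,0,0,0.05],[0,0,0,0,0,0,0.05]]' 40; python3 -c "
from wm import *; jar('w2',.617,-.241,.062)
s=bot.read_state(); print(s['wrist_force'],s['width'])"
```

```text
time: 5.58
tool_pos: [0.6346, -0.082, 0.1991]
tcp_rot: [-1.57, 0.001, -0.0]
wrist_force: [0.4, 0.6, -0.4]
width: 0.17
rim n 1173 zmed 0.04892176687761807 circ [ 0.6167 -0.241   0.0288] encl ((616.6080932617188, -241.45785522460938), 31.491275787353516) tcp [ 0.6346 -0.082   0.1991]
[ 0.46990817  1.35868488 -0.78522839] 0.16871595190915512
```

View pics/w2.png

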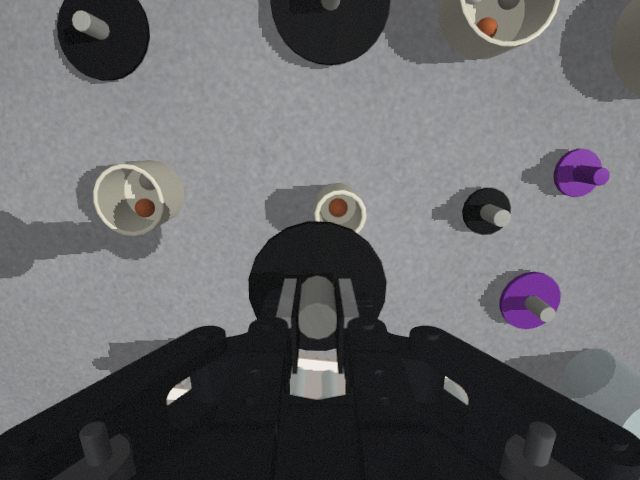

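The held medium lid is level at (317,285). The jar rim at (130,199) measures (.6167,-.2412), radius about 31 mm. I move over it and lower.

```bash
python3 -m handwheel '[[-0.005,0,-0.04,0,0,0,0.05],[-0.005,0,-0.05,0,0,0,0.05],[-0.005,0,-0.05,0,0,0,0.05],[-0.003,0.02,-0.019,0,0,0,0.05],[0,0.04,0,0,0,0,0.05],[0,0.035,0,0,0,0,0.05],[0,0.015,0,0,0,0,0.05],[0,0,0,0,0,0,0.05]]' 40
```

```text
time: 6.62
tool_pos: [0.6158, -0.2399, 0.0875]
tcp_rot: [-1.569, 0.002, 0.003]
wrist_force: [0.5, 0.0, 0.5]
width: 0.171
```

```bash
python3 -m handwheel '[[0.001,0.01,-0.001,0,0,0,0.05],[0,0.006,0,0,0,0,0.05],[0,0.004,0,0,0,0,0.05],[0,0.003,0,0,0,0,0.05],[0,0,0,0,0,0,0.05],[0,0,0,0,0,0,0.05]]' 40
```

```text
time: 7.38
tool_pos: [0.6179, -0.2426, 0.0665]
tcp_rot: [-1.571, 0.0, -0.001]
wrist_force: [0.1, 0.4, 0.8]
width: 0.168
```

```bash
python3 -m handwheel '[[0,0.002,0,0,0,0,0.05],[0,0.0015,0,0,0,0,0.05],[0,0,0,0,0,0,0.05],[0,0,0,0,0,0,0.05]]' 40
```

```text
time: 7.88
tool_pos: [0.6178, -0.2426, 0.0629]
tcp_rot: [-1.571, 0.0, -0.001]
wrist_force: [-0.5, 0.1, 2.0]
width: 0.173
```

Light contact. Release, rise, and check.

```bash
python3 -m handwheel '[[0,0,0,0,0,0,0.25],[0,0,0,0,0,0,0.5],[0,0,0,0,0,0,0.5],[0,-0.01,0,0,0,0,0.5],[0,-0.03,0,0,0,0,0.5],[0,-0.05,0,0,0,0,0.5],[0,-0.05,0,0,0,0,0.5],[0,-0.02,0,0,0,0,0.5]]' 40;  python3 -m handwheel '[[-0.01,0,0,0,0,0,0.5],[0,0,0,0,0,0,0.5]]'; python3 -c "
from wm import *; lid('w3',.617,-.2412,.064,.056,.084)"
```

```text
time: 8.88
tool_pos: [0.6198, -0.2434, 0.2282]
tcp_rot: [-1.574, -0.005, -0.006]
wrist_force: [1.7, 0.6, 0.1]
width: 0.502
time: 9.12
tool_pos: [0.6057, -0.2419, 0.2204]
tcp_rot: [-1.569, 0.004, 0.002]
wrist_force: [1.1, -0.1, -0.8]
width: 0.498
knob n 287 zmed 0.08330271477438989 mean [ 0.618  -0.2421  0.0832] encl ((618.2736206054688, -242.08511352539062), 7.8666486740112305)
plate ((617.444580078125, -242.6033935546875), (62.308616638183594, 62.79039764404297), 106.62174987792969)
tcp [ 0.6057 -0.2419  0.2204] gripper w 0.49796129426068325
```

View pics/w3.png

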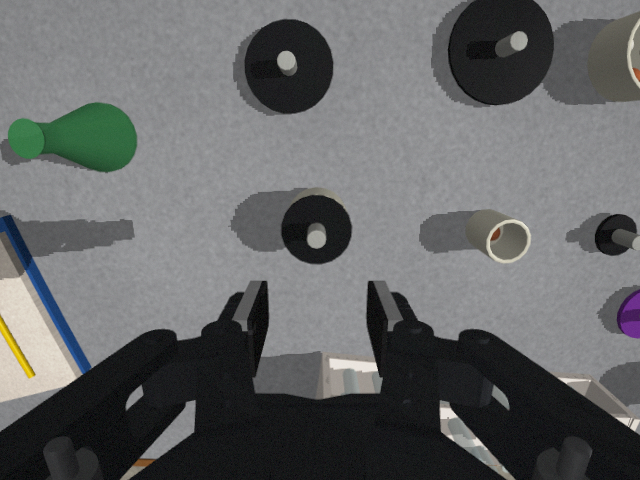

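Medium lid seated at (316,235): knob top is exactly 42 mm above its table height, and it is about 1 mm off the jar centre. Next is lid_large at (287,65).

```bash
python3 -m handwheel '[[-0.03,0,0,0,0,0,0.5],[-0.05,0,-0.01,0,0,0,0.5],[-0.05,0,-0.013,0,0,0,0.5],[-0.02,0,0,0,0,0,0.5],[0,0,0,0,0,0,0.5],[0,0,0,0,0,0,0.5]]'; python3 -c "
from wm import *; lid('w4',.475,-.266,.082)"
```

```text
time: 9.93
tool_pos: [0.4587, -0.2652, 0.2224]
tcp_rot: [-1.57, 0.0, -0.001]
wrist_force: [-0.1, 0.6, -0.0]
width: 0.502
knob n 216 zmed 0.04131753177331307 mean [ 0.4741 -0.2672  0.0414] encl ((474.29119873046875, -266.9503173828125), 7.87890100479126)
plate ((473.73492431640625, -267.80377197265625), (79.97979736328125, 80.66301727294922), 79.75941467285156)
tcp [ 0.4587 -0.2652  0.2224] gripper w 0.5015572900702295
```

```bash
python3 -m handwheel '[[0.0156,0.02,-0.0018,0,0,0,0.5],[0,0.045,0,0,0,0,0.5],[0,0.045,0,0,0,0,0.5],[0,0.045,0,0,0,0,0.5],[0,0.025,0,0,0,0,0.5],[0,0.015,0,0,0,0,0.5],[0,0.006,0,0,0,0,0.5],[0,0,0,0,0,0,0.5]]' 40;python3 -m handwheel '[[0,0,0,0,0,0,0.1],[0,0,0,0,0,0,0.05],[0,0,0,0,0,0,0.05],[0,0,0,0,0,0,0.05]]' 40
```

```text
time: 10.98
tool_pos: [0.4741, -0.2674, 0.0222]
tcp_rot: [-1.571, -0.0, -0.001]
wrist_force: [-0.8, 0.6, -0.8]
width: 0.5
time: 11.48
tool_pos: [0.4744, -0.2679, 0.0232]
tcp_rot: [-1.572, -0.001, -0.002]
wrist_force: [-0.4, 0.1, 6.5]
width: 0.165
```

```bash
python3 -m handwheel '[[0,-0.01,0,0,0,0,0.05],[0,-0.025,0,0,0,0,0.05],[0,-0.045,0,0,0,0,0.05],[0,-0.05,0,0,0,0,0.05],[0,-0.05,0.02,0,0,0,0.05],[0,0,0.05,0,0,0,0.05],[0,0,0.05,0,0,0,0.05],[0,0,0.05,0,0,0,0.05]]' 40;  python3 -m handwheel '[[0,0,0.02,0,0,0,0.05],[0,0,0,0,0,0,0.05],[0,0,0,0,0,0,0.05]]'; python3 -c "
from wm import *; jar('w5',.458,.064,.080)"
```

```text
time: 12.48
tool_pos: [0.4729, -0.0958, 0.2021]
tcp_rot: [-1.571, 0.001, -0.001]
wrist_force: [0.3, -0.4, -0.7]
width: 0.163
time: 12.85
tool_pos: [0.4733, -0.0776, 0.2019]
tcp_rot: [-1.571, 0.001, -0.0]
wrist_force: [0.1, -0.7, -0.5]
width: 0.168
rim n 1463 zmed 0.049113787155337096 circ [0.4574 0.0628 0.0377] encl ((457.4500427246094, 63.34064865112305), 40.4052734375) tcp [ 0.4733 -0.0776  0.2019]
```

View pics/w5.png

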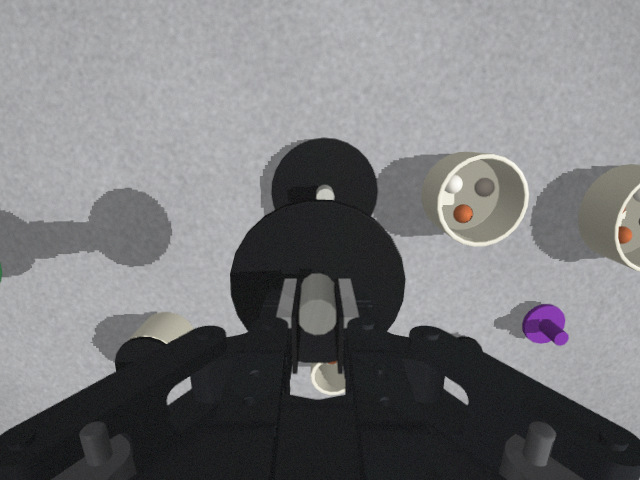

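Large lid is held level. The large jar rim at (480,200) measures (.4574,.0632). Move and lower.

```bash
python3 -m handwheel '[[-0.005,0,0.03,0,0,0,0.05],[-0.005,0,0.05,0,0,0,0.05],[-0.005,0,0.04,0,0,0,0.05],[-0.001,0.02,0.0205,0,0,0,0.05],[0,0.04,0,0,0,0,0.05],[0,0.035,0,0,0,0,0.05],[0,0.015,0,0,0,0,0.05],[0,0,0,0,0,0,0.05]]' 40; python3 -m handwheel '[[0,0.01,0,0,0,0,0.05],[0,0.006,0,0,0,0,0.05],[0,0.004,0,0,0,0,0.05],[0,0,0,0,0,0,0.05],[0,0,0,0,0,0,0.05]]' 40
```

```text
time: 13.9
tool_pos: [0.457, 0.0626, 0.091]
tcp_rot: [-1.571, 0.003, 0.0]
wrist_force: [0.5, -0.2, -0.7]
width: 0.169
time: 14.52
tool_pos: [0.4578, 0.0634, 0.072]
tcp_rot: [-1.571, 0.0, -0.001]
wrist_force: [0.5, -0.7, -1.2]
width: 0.163
```

```bash
python3 -m handwheel '[[0,0.003,0,0,0,0,0.05],[0,0.002,0,0,0,0,0.05],[0,0.0015,0,0,0,0,0.05],[0,0,0,0,0,0,0.05],[0,0,0,0,0,0,0.05]]' 40
```

```text
time: 15.15
tool_pos: [0.4576, 0.0633, 0.0653]
tcp_rot: [-1.571, 0.001, -0.001]
wrist_force: [0.5, -0.1, -0.8]
width: 0.164
```

```bash
python3 -m handwheel '[[0,0.001,0,0,0,0,0.05],[0,0.001,0,0,0,0,0.05],[0,0,0,0,0,0,0.05]]' 40
```

```text
time: 15.52
tool_pos: [0.4578, 0.0633, 0.0651]
tcp_rot: [-1.571, 0.001, -0.0]
wrist_force: [-7.4, -1.2, 15.0]
width: 0.166
```

```bash
python3 -m handwheel '[[0,-0.001,0,0,0,0,0.1],[0,0,0,0,0,0,0.25],[0,0,0,0,0,0,0.5],[0,0,0,0,0,0,0.5],[0,-0.02,0,0,0,0,0.5],[0,-0.05,0,0,0,0,0.5],[0,-0.05,0,0,0,0,0.5],[0,-0.035,0,0,0,0,0.5]]' 40;  python3 -m handwheel '[[-0.01,0,0,0,0,0,0.5],[0,0,0,0,0,0,0.5]]'; python3 -c "
from wm import *; lid('w6',.4574,.0632,.082,.056,.084)"
```

```text
time: 16.52
tool_pos: [0.4584, 0.0634, 0.2217]
tcp_rot: [-1.571, -0.001, -0.003]
wrist_force: [0.2, 0.5, -0.1]
width: 0.503
time: 16.77
tool_pos: [0.4463, 0.0633, 0.2182]
tcp_rot: [-1.571, 0.002, 0.001]
wrist_force: [-0.5, 0.1, -0.7]
width: 0.501
knob n 294 zmed 0.0833528616969039 mean [0.4574 0.0638 0.0833] encl ((457.7134094238281, 63.82456588745117), 7.8924407958984375)
plate ((456.82958984375, 63.35946273803711), (79.94367980957031, 80.56889343261719), 95.94571685791016)
tcp [0.4463 0.0633 0.2182] gripper w 0.5005466577250874
```

View pics/w6.png

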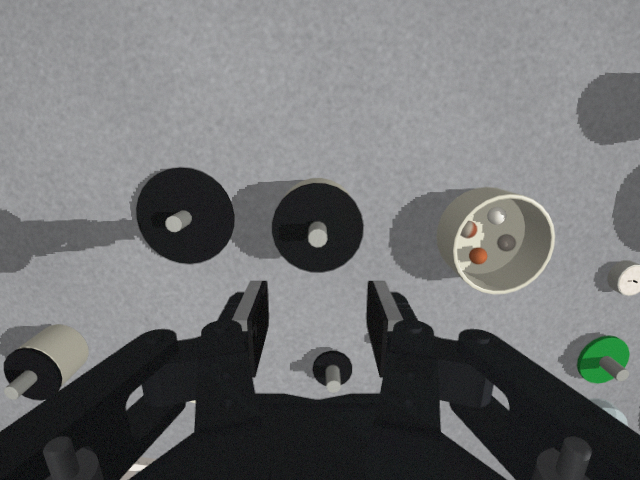

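Large lid seated at (317,235), knob top z .0833, under 1 mm off. Next is the largest lid at (177,221).

```bash
python3 -m handwheel '[[0,0,-0.04,0,0,0,0.5],[0,0,-0.05,0,0,0,0.5],[0,0,-0.044,0,0,0,0.5],[0,0,0,0,0,0,0.5],[0,0,0,0,0,0,0.5]]'; python3 -c "
from wm import *; lid('w7',.456,-.071,.100)"
```

```text
time: 17.45
tool_pos: [0.4467, -0.0703, 0.2177]
tcp_rot: [-1.57, 0.004, 0.001]
wrist_force: [0.0, -0.0, 0.7]
width: 0.498
knob n 224 zmed 0.04145988029707812 mean [ 0.4555 -0.0705  0.0413] encl ((455.9013671875, -70.4070053100586), 7.938166618347168)
plate ((455.216064453125, -70.83621215820312), (98.08540344238281, 98.51679992675781), 127.23037719726562)
tcp [ 0.4467 -0.0703  0.2177] gripper w 0.4980455444333501
```

```bash
python3 -m handwheel '[[0.0088,0.02,0,0,0,0,0.5],[0,0.045,0,0,0,0,0.5],[0,0.045,0,0,0,0,0.5],[0,0.04,0,0,0,0,0.5],[0,0.025,0,0,0,0,0.5],[0,0.015,0,0,0,0,0.5],[0,0.005,0,0,0,0,0.5],[0,0,0,0,0,0,0.5]]' 40;python3 -m handwheel '[[0,0,0,0,0,0,0.1],[0,0,0,0,0,0,0.05],[0,0,0,0,0,0,0.05],[0,0,0,0,0,0,0.05]]' 60
```

```text
time: 18.5
tool_pos: [0.4568, -0.0704, 0.0247]
tcp_rot: [-1.571, -0.0, -0.001]
wrist_force: [0.4, -0.7, 0.9]
width: 0.503
time: 19.0
tool_pos: [0.4574, -0.0709, 0.0256]
tcp_rot: [-1.571, -0.001, -0.002]
wrist_force: [-1.4, 1.1, 5.7]
width: 0.16
```

```bash
python3 -m handwheel '[[0,-0.01,0,0,0,0,0.05],[0,-0.025,0,0,0,0,0.05],[0,-0.045,0,0,0,0,0.05],[0,-0.05,0,0,0,0,0.05],[0,-0.05,0.02,0,0,0,0.05],[0,0,0.045,0,0,0,0.05],[0,0,0.03,0,0,0,0.05],[0,0,0.01,0,0,0,0.05]]' 60;  python3 -m handwheel '[[0,0,0,0,0,0,0.05],[0,0,0,0,0,0,0.05]]'; python3 -c "
from wm import *; jar('w8',.476,.239,.098)"
```

```text
time: 20.0
tool_pos: [0.456, 0.0355, 0.2047]
tcp_rot: [-1.571, -0.001, 0.001]
wrist_force: [-0.3, -0.6, -1.5]
width: 0.155
time: 20.25
tool_pos: [0.4562, 0.0336, 0.2041]
tcp_rot: [-1.571, 0.001, -0.001]
wrist_force: [0.3, -0.4, -0.6]
width: 0.155
rim n 1697 zmed 0.049017435945848564 circ [0.475  0.2369 0.0466] encl ((475.5005187988281, 237.44668579101562), 49.521034240722656) tcp [0.4562 0.0336 0.2041]
```

View pics/w8.png

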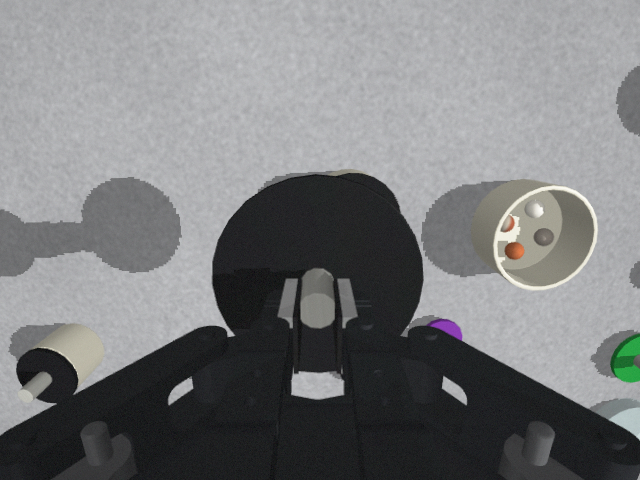

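Largest lid is held level. Jar rim at (545,237) measures (.4753,.2373).

```bash
python3 -m handwheel '[[0.005,0,0.04,0,0,0,0.05],[0.005,0,0.05,0,0,0,0.05],[0.005,0,0.05,0,0,0,0.05],[0.003,0,0.045,0,0,0,0.05],[0.0005,0.03,0.0185,0,0,0,0.05],[0,0.045,0,0,0,0,0.05],[0,0.033,0,0,0,0,0.05],[0,0,0,0,0,0,0.05]]' 60; python3 -m handwheel '[[0,0.008,0,0,0,0,0.05],[0,0.006,0,0,0,0,0.05],[0,0.003,0,0,0,0,0.05],[0,0,0,0,0,0,0.05],[0,0,0,0,0,0,0.05]]' 60
```

```text
time: 21.3
tool_pos: [0.4725, 0.2358, 0.0929]
tcp_rot: [-1.574, 0.007, 0.004]
wrist_force: [-0.7, -0.1, -0.8]
width: 0.16
time: 21.92
tool_pos: [0.4753, 0.2379, 0.0797]
tcp_rot: [-1.571, 0.0, -0.001]
wrist_force: [-0.7, 0.1, -1.1]
width: 0.159
```

```bash
python3 -m handwheel '[[0,0.005,0,0,0,0,0.05],[0,0.003,0,0,0,0,0.05],[0,0.002,0,0,0,0,0.05],[0,0.001,0,0,0,0,0.05],[0,0,0,0,0,0,0.05],[0,0,0,0,0,0,0.05]]' 60
```

```text
time: 22.68
tool_pos: [0.4752, 0.2378, 0.0684]
tcp_rot: [-1.571, 0.0, -0.001]
wrist_force: [0.7, 0.2, -0.6]
width: 0.157
```

```bash
python3 -m handwheel '[[0,0.001,0,0,0,0,0.05],[0,0,0,0,0,0,0.05],[0,0,0,0,0,0,0.05]]' 60
```

```text
time: 23.05
tool_pos: [0.4752, 0.2379, 0.0676]
tcp_rot: [-1.571, 0.0, -0.001]
wrist_force: [0.1, 0.3, 2.2]
width: 0.156
```

```bash
python3 -m handwheel '[[0,0,0,0,0,0,0.25],[0,0,0,0,0,0,0.5],[0,0,0,0,0,0,0.5],[0,0,0,0,0,0,0.5],[0,-0.02,0,0,0,0,0.5],[0,-0.05,0,0,0,0,0.5],[0,-0.05,0,0,0,0,0.5],[0,-0.03,0,0,0,0,0.5]]' 40;  python3 -m handwheel '[[-0.01,0,0,0,0,0,0.5],[0,0,0,0,0,0,0.5]]'; python3 -c "
from wm import *; lid('w9',.4753,.2373,.100,.056,.084)"
```

```text
time: 24.05
tool_pos: [0.4762, 0.2383, 0.2205]
tcp_rot: [-1.569, -0.002, -0.004]
wrist_force: [0.1, -0.5, 0.1]
width: 0.497
time: 24.3
tool_pos: [0.4636, 0.2375, 0.2161]
tcp_rot: [-1.572, 0.002, 0.001]
wrist_force: [-0.4, -0.0, 0.3]
width: 0.501
knob n 296 zmed 0.0833447661534926 mean [0.4734 0.2384 0.0833] encl ((473.7803955078125, 238.47171020507812), 7.930326461791992)
plate ((472.8714599609375, 237.863037109375), (97.88758850097656, 98.36044311523438), 92.17192077636719)
tcp [0.4636 0.2375 0.2161] gripper w 0.5010839149202916
```

View pics/w9.png

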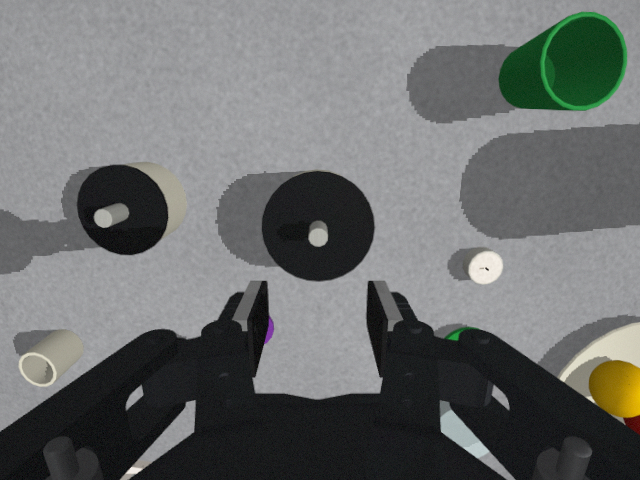

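Largest lid seated at (318,230), knob z .0833, about 2 mm off. Now lid_small.

```bash
python3 -m handwheel '[[0.03,0,-0.03,0,0,0,0.5],[0.04,0,-0.04,0,0,0,0.5],[0.04,0,-0.04,0,0,0,0.5],[0.04,0,-0.04,0,0,0,0.5],[0.008,0,-0.008,0,0,0,0.5],[0,0,0,0,0,0,0.5],[0,0,0,0,0,0,0.5]]'; python3 -c "
from wm import *; lid('w10',.634,.080,.046)"
```

```text
time: 25.22
tool_pos: [0.6215, 0.0807, 0.2163]
tcp_rot: [-1.57, 0.002, 0.002]
wrist_force: [-0.4, 1.4, 0.2]
width: 0.499
knob n 228 zmed 0.04141750008385697 mean [0.6342 0.0808 0.0414] encl ((634.5339965820312, 80.71974182128906), 7.828922271728516)
plate ((633.7545166015625, 80.21757507324219), (44.53585433959961, 45.11622619628906), 98.85592651367188)
tcp [0.6215 0.0807 0.2163] gripper w 0.4986597222024381
```

View pics/w10.png

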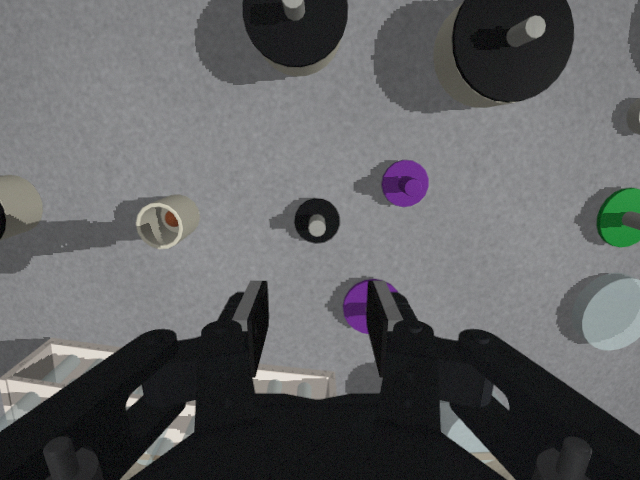

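The small black lid is at (317,222) with its knob at (317,229), clear of the purple ones at (405,183) and (368,305).

```bash
python3 -m handwheel '[[0.013,0.02,0,0,0,0,0.4],[0,0.045,0,0,0,0,0.4],[0,0.045,0,0,0,0,0.4],[0,0.04,0,0,0,0,0.4],[0,0.025,0,0,0,0,0.4],[0,0.015,0,0,0,0,0.4],[0,0.007,0,0,0,0,0.4],[0,0,0,0,0,0,0.4]]' 40;python3 -m handwheel '[[0,0,0,0,0,0,0.1],[0,0,0,0,0,0,0.05],[0,0,0,0,0,0,0.05],[0,0,0,0,0,0,0.05]]' 40
```

```text
time: 26.28
tool_pos: [0.6361, 0.0801, 0.0208]
tcp_rot: [-1.571, -0.0, -0.001]
wrist_force: [-0.0, -0.1, -0.1]
width: 0.4
time: 26.78
tool_pos: [0.6371, 0.0798, 0.0218]
tcp_rot: [-1.57, -0.001, -0.003]
wrist_force: [-0.7, 0.4, 6.0]
width: 0.167
```

```bash
python3 -m handwheel '[[0,-0.01,0,0,0,0,0.05],[0,-0.025,0,0,0,0,0.05],[0,-0.045,0,0,0,0,0.05],[0,-0.05,0,0,0,0,0.05],[0,-0.05,0,0,0,0,0.05],[0,0,-0.01,0,0,0,0.05],[0,0,0,0,0,0,0.05],[0,0,0,0,0,0,0.05]]' 40; python3 -c "
from wm import *; jar('w11',.630,-.061,.044)"
```

```text
time: 27.78
tool_pos: [0.6344, 0.0695, 0.1979]
tcp_rot: [-1.571, 0.004, 0.002]
wrist_force: [-0.7, 0.9, -0.8]
width: 0.17
rim n 761 zmed 0.04904614261018714 circ [ 0.6301 -0.0619  0.0199] encl ((630.2261962890625, -62.45600891113281), 22.41669464111328) tcp [0.6344 0.0695 0.1979]
```

View pics/w11.png

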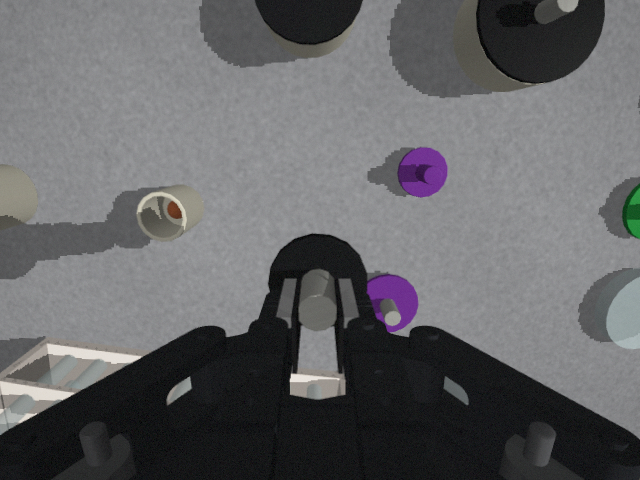

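Small lid is held level. Jar rim at (162,216) measures (.6302,-.0622).

```bash
python3 -m handwheel '[[-0.002,0,-0.03,0,0,0,0.05],[-0.002,0,-0.05,0,0,0,0.05],[-0.0005,0,-0.04,0,0,0,0.05],[0,0.02,-0.0115,0,0,0,0.05],[0,0.04,0,0,0,0,0.05],[0,0.035,0,0,0,0,0.05],[0,0.012,0,0,0,0,0.05],[0,0,0,0,0,0,0.05]]' 40; python3 -m handwheel '[[0,0.007,0,0,0,0,0.05],[0,0.005,0,0,0,0,0.05],[0,0.003,0,0,0,0,0.05],[0,0,0,0,0,0,0.05],[0,0,0,0,0,0,0.05]]' 40
```

```text
time: 28.82
tool_pos: [0.63, -0.0609, 0.0913]
tcp_rot: [-1.57, 0.003, 0.003]
wrist_force: [-0.1, -0.5, 0.3]
width: 0.167
time: 29.45
tool_pos: [0.6315, -0.0619, 0.0786]
tcp_rot: [-1.571, 0.0, -0.001]
wrist_force: [-1.0, 0.2, -0.6]
width: 0.163
```

```bash
python3 -m handwheel '[[-0.001,0.006,0,0,0,0,0.05],[0,0.004,0,0,0,0,0.05],[0,0.0025,0,0,0,0,0.05],[0,0.001,0,0,0,0,0.05],[0,0,0,0,0,0,0.05],[0,0,0,0,0,0,0.05]]' 40
```

```text
time: 30.2
tool_pos: [0.6305, -0.0618, 0.065]
tcp_rot: [-1.571, 0.0, -0.001]
wrist_force: [0.6, -0.2, -0.3]
width: 0.168
```

```bash
python3 -m handwheel '[[0,0.001,0,0,0,0,0.05],[0,0,0,0,0,0,0.05],[0,0,0,0,0,0,0.05]]' 40
```

```text
time: 30.58
tool_pos: [0.6305, -0.0618, 0.0639]
tcp_rot: [-1.571, 0.0, -0.001]
wrist_force: [0.2, -0.3, 0.2]
width: 0.168
```

```bash
python3 -m handwheel '[[0,0.0005,0,0,0,0,0.05],[0,0,0,0,0,0,0.05],[0,0,0,0,0,0,0.05]]' 40
```

```text
time: 30.95
tool_pos: [0.6306, -0.0619, 0.0638]
tcp_rot: [-1.571, 0.0, -0.001]
wrist_force: [-0.8, 0.1, 5.1]
width: 0.167
```

```bash
python3 -m handwheel '[[0,0,0,0,0,0,0.25],[0,0,0,0,0,0,0.5],[0,0,0,0,0,0,0.5],[0,0,0,0,0,0,0.5],[0,-0.02,0,0,0,0,0.5],[0,-0.05,0,0,0,0,0.5],[0,-0.05,0,0,0,0,0.5],[0,-0.03,0,0,0,0,0.5]]' 40;  python3 -m handwheel '[[-0.01,0,0,0,0,0,0.5],[0,0,0,0,0,0,0.5]]'; python3 -c "
from wm import *; lid('w12',.6302,-.0622,.046,.056,.084)"
```

```text
time: 31.95
tool_pos: [0.632, -0.062, 0.2187]
tcp_rot: [-1.572, -0.004, -0.005]
wrist_force: [0.5, -0.1, -0.5]
width: 0.505
time: 32.2
tool_pos: [0.6191, -0.0617, 0.2132]
tcp_rot: [-1.571, 0.001, -0.0]
wrist_force: [0.0, -0.4, -0.6]
width: 0.501
knob n 308 zmed 0.083268502265956 mean [ 0.6276 -0.0613  0.0832] encl ((627.8388671875, -61.28412628173828), 7.849750995635986)
plate ((626.89111328125, -61.57844161987305), (44.49888229370117, 44.93789291381836), 97.81449127197266)
tcp [ 0.6191 -0.0617  0.2132] gripper w 0.5006659760525013
```

View pics/w12.png

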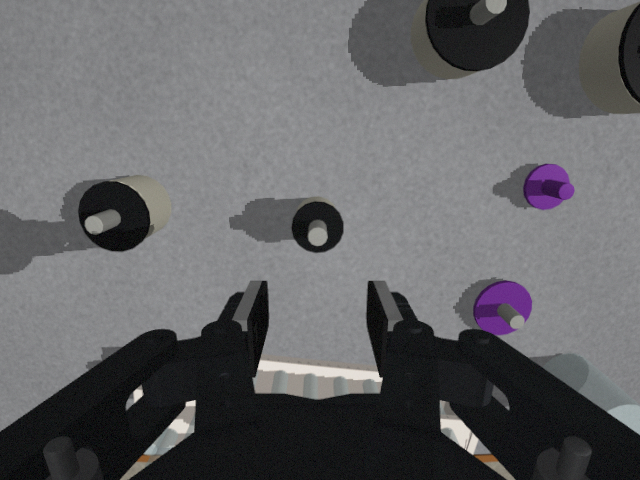

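Small lid is seated at (317,225), with its knob z at .0832. Final overall check from the fixed cameras, after rising a little.

```bash
python3 -m handwheel '[[-0.03,-0.04,0.03,0,0,0,0.5],[-0.03,-0.05,0.05,0,0,0,0.5],[0,-0.05,0.05,0,0,0,0.5],[0,0,0.05,0,0,0,0.5],[0,0,0.05,0,0,0,0.5],[0,0,0,0,0,0,0.5],[0,0,0,0,0,0,0.5]]'
python3 - <<'E'
from h import *
from workcell import optics
for n in ["scene","top"]:
    d=optics.read_camera(n); cv2.imwrite(f"pics/{n}1.png",d["image"][:,:,::-1]); T=d["world_from_camera"]; C=cloud(d,T)
    d0=dict(np.load(n+"0.npz")); C0=cloud(d0,T)
    for nm,x,y in [("small",.630,-.061),("medium",.617,-.241),("large",.458,.064),("largest",.476,.238)]:
        nr=np.hypot(C[...,0]-x,C[...,1]-y); P=C[(nr<.065)&(abs(C[...,2]-.056)<.005)]; K=C[(nr<.03)&(abs(C[...,2]-.084)<.006)]
        print(n,nm,"plate encl",cv2.minEnclosingCircle((P[:,:2]*1000).astype(np.float32)) if len(P) else None,"z",np.median(P[:,2]) if len(P) else None,"knob",K.mean(0).round(4) if len(K) else None)
    for nm,lo,hi in [("flask",(.45,-.50,.02),(.62,-.38,.13)),("tealight",(.48,.35,.008),(.6,.47,.03))]:
        for c in (C0,C):
            P=c[((c>lo)&(c<hi)).all(2)]; print(n,nm,len(P),P.mean(0).round(3))
E
```

```text
time: 33.12
tool_pos: [0.5655, 0.1529, 0.3363]
tcp_rot: [-1.572, 0.002, 0.002]
wrist_force: [-0.4, -0.2, -0.4]
width: 0.495
scene small plate encl ((628.7645263671875, -60.013206481933594), 24.031064987182617) z 0.055357305975314075 knob [ 0.6282 -0.0592  0.0828]
scene medium plate encl ((615.2052001953125, -241.45494079589844), 35.136024475097656) z 0.0553922141777915 knob [ 0.6174 -0.2404  0.0827]
scene large plate encl ((457.3669128417969, 64.848876953125), 43.54649353027344) z 0.05574987067451864 knob [0.4575 0.0655 0.083 ]
scene largest plate encl ((472.41998291015625, 237.7803497314453), 53.39892578125) z 0.05611185832126053 knob [0.4745 0.2395 0.0831]
scene flask 593 [ 0.542 -0.445  0.058]
scene flask 596 [ 0.542 -0.446  0.058]
scene tealight 238 [0.529 0.413 0.016]
scene tealight 243 [0.529 0.413 0.016]
top small plate encl ((628.9645385742188, -61.29207229614258), 23.215696334838867) z 0.05611979473616113 knob [ 0.628  -0.0608  0.0843]
top medium plate encl ((619.0595092773438, -243.12167358398438), 33.02484130859375) z 0.0562411166443082 knob [ 0.6188 -0.2428  0.0844]
top large plate encl ((457.7686767578125, 64.50552368164062), 40.96314239501953) z 0.056140655382490356 knob [0.4581 0.0639 0.0836]
top largest plate encl ((473.7329406738281, 237.39024353027344), 50.90281677246094) z 0.0561658914122356 knob [0.4735 0.2366 0.0838]
top flask 508 [ 0.533 -0.447  0.06 ]
top flask 500 [ 0.533 -0.447  0.061]
top tealight 175 [0.527 0.411 0.016]
top tealight 141 [0.525 0.414 0.016]
```

View pics/scene1.png

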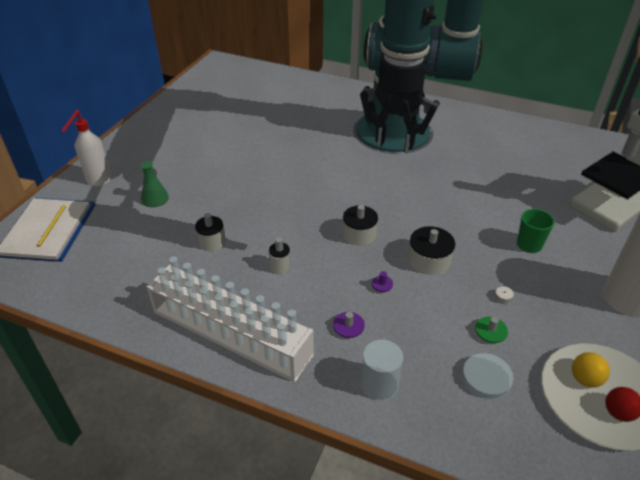

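View pics/top1.png

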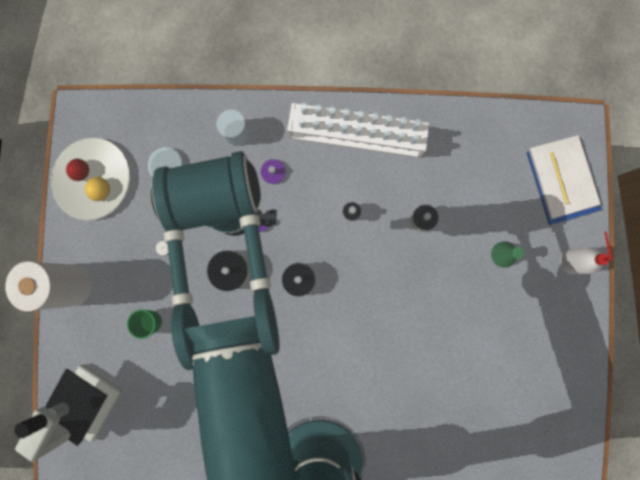

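Both views show all four jars closed with level lids. In the scene view they are at (210,232), (279,256), (360,224) and (432,250). The flask, tealight and look-alikes are where they were, and the arm touches nothing.

```bash
python3 -c "
from workcell import workorder; print(workorder.finish_job())"
```

```text
the job is handed in; nothing more can be done
None
```

All four black lids are on their own jars, knob up and seated, and I handed the job in at about 33 s of the 136 s allowed. `finish_job` gave no verdict, so what follows rests on my own checks.

- **Picking and placing:** I told the lids apart by black colour and measured diameter, and picked each one up by its knob. Each jar's rim was measured again with the wrist camera before I lowered its lid.
- **Seating:** Wrist-camera depth put every knob top about 42 mm higher than it had been on the table, which is the seated height. The plates read level at about 56 mm.
- **Centring:** The lids are about 1 to 3 mm from the jar centres measured just before placing. The small one is farthest off, at about 2.5 mm, against the 8 mm limit.
- **Bystanders:** The flask and tealight did not move measurably, apart from about 3 mm in the top view of the tealight, where the arm partly blocked it. The green and purple look-alikes were not touched.
- **Disagreements:** The top and scene cameras differ by 1 to 4 mm, close to the stated calibration error. Lowering the large lid peaked at about 15 N before release, well under the limits. The first colour-mask diameters from the top camera came out 6 to 8 mm too small, but the order of sizes was clear.

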